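Reset the tripped breaker under the push-latch cover of the bench power box

ROBOT

A 6-joint arm with a two-finger parallel gripper is mounted at the origin on the work surface. World frame = base frame: x ahead of the robot, y to its left, z up, the work surface at z = 0. Lengths are in mm, angles in rad, forces in N, time in s.
With the tool pointing down it reaches from about 350 to 975 mm from the base axis. Payload 7.1 kg.
Tool frame: the origin (TCP) lies at the very end of the fingers, on their centre line; the grasp point (between the pads) lies 19 mm behind it; x points along the fingers, z is the direction in which the jaws open and shut, and the axes are right-handed (so a half turn about x gives the same grasp; the last joint's range is limited). The gripper opens to 88 mm and grips with 3 to 60 N. Pads are 20 mm wide; open, the fingers measure 115 mm over their backs; the gripper's body (75 mm by 178 mm) begins 61 mm behind the grasp point.
Start: joints at [1.186, 0.423, 1.63, -0, 1.089, -0.019], TCP at [223.528, 583.644, 222.675] pointing down, gripper open.
Joint ranges: [-3, 3], [-0.9, 2.11], [0.09, 2.58], [-1.31, 4.45], [0.11, 2.69], [-2.54, 2.54]. Speed limits (rad/s): [2.39, 2.39, 3.01, 3.14, 3.14, 3.14].

INTERFACE

Orientations are given as a rotation vector (axis times angle).
In Python, from workcell import * gives the robot as it stands.
- The arm moves only by the shell command python3 -m crank 'ROWS'. ROWS is JSON, a list of rows, each a list of 3 entries, a list of its own where there are three numbers: the shift along the tool's x, y, z in cm, then the turn, a rotation vector about the tool's x, y, z in degrees, then the finger opening in cm, from 0 to 8.78. In form: [[[dx, dy, dz], [rx, ry, rz], claw], ...]. A call has 1 to 5 rows; each row shifts and turns the commanded pose from where the row before left it, along the tool's axes as they then stand; what a row does not reach is not made up. A row lasts 1/8 s, in which the tool goes at most 62.5 mm and 10.7 degrees, less where a joint would pass 70% of its speed; a pose out of reach is approached as far as the arm can. A call with a gripper value outside its range is refused whole. The fingers move at their own pace and stop on an object; the grip force is fixed at half the most. Time passes only in rows, so rows that do not move let the fingers close. It gives the time, the measured TCP pose, the force and the opening at its end, in the units of the state.
- get_obs(): the state, without advancing time (a new reading comes with each control period).
- get_image(name): name is "scene" or "top" or "wrist"; returns a dict with "pixels" (400x640x3 uint8, red, green, blue), "mtx" (3x3 intrinsics, pixels), "D" ([k1, k2, p1, p2, k3] as OpenCV has them; the pictures are not rectified), "view" (4x4, takes a point from world to camera coordinates). Camera axes: x right, y down, z forward; pixel columns grow to the right and rows downward; lengths in mm; the calibration is good to about 2 mm. A picture is of the moment at which its call begins. There is no depth.
- close_job(): hands the job in, once; it reports no verdict.
The state is a dict: "t": time; "qpos": joint angles; "qvel": joint speeds; "joint_torque": joint torques, N m; "ee_pos": TCP position; "orientation": TCP orientation; "ft_force": force on the tool from outside, world axes, zero at the start; "moment": the same for the moment, N m; "width": finger opening in mm.
Only numpy, scipy, OpenCV 4.12 (cv2) and the standard library are available. Lean on these libraries where they do the work, as an engineer would, in place of code of your own. Each camera call takes 0.05 s, during which the arm holds its last target.

TASK

The workbench power has tripped. Press down on the front edge of the blue cover of the bench power box so that it pops open by itself, push the one red reset button that has popped out fully back in, then push the cover shut again and press it down until it latches and stays closed. Use the fingertips only: do not grip or lift anything, and leave the things around the box where they are.

Things in the scene. Friction and masses are not known exactly. Their poses are not given: they have to be found in the camera images.
- power_box: Bench power box, screwed down: aluminium block 150 (x) x 264 (y) x 45 mm high, blue end caps. Origin: centre of its underside; x from the cover's front edge towards the hinge, y along the hinge, z up. On top, under the blue cover: a low wall (outside 114 x 196 mm, 4 thick, top at 60 mm) round a black panel at 45 mm with 3 reset buttons; a latch block up to 60 mm at x -52 to -38, y -17 to 17 mm
- cover (a joint): Cover hinge, rad: 0 = shut, latched, level; 1.75 = fully open. Push-push latch: from 0 press the front edge 7 mm down to a firm stop at -0.063 (4 to 6 N; under 5 mm it stays latched), let go: a damped spring opens it in 1.5 s, the edge following the finger up. To shut: push down (3 to 8 N near the front edge) past level to the same stop, let go: it rises to 0 and stays. Another press reopens it
- cover_press (a point): On the cover's outer face, middle of its black ribbed thumb pad, 16 mm from the front edge and 103 mm from the hinge axis. Shut: at x -47 mm, y 0, 75 mm high in the power box frame. It turns with the cover; its z is the outer face's outward normal, its y runs along the hinge
- cover_hinge (a point): On the cover's hinge axis, mid-length: x 56 mm, y 0, 69 mm high in the power box frame. The cover is a blue cap reaching 119 mm from the axis to its front edge, 206 mm along the hinge; outer face 6 mm above the axis, 14 mm skirts at front and ends, a white tongue under the front edge. Fully open it leans back 10 degrees, its top edge 185 mm above the bench and 83 mm behind the box's centre
- reset_a (a joint): Red reset button A, travel in m: 0 = popped out (tripped), 0.007 = fully in (reset). It stays where it is pushed; pushing down takes about 3 N. Round, 16 mm across, vertical axis, on a white stem that shows only when it is out
- reset_b (a joint): The same for reset button B
- reset_c (a joint): The same for reset button C
- reset_a_top (a point): Centre of the top face of button A: 58 mm above the bench when out, 51 mm when in. The buttons stand in any order in a row at x = -6 mm and y = -50, 0 and 50 mm in the power box frame
- reset_b_top (a point): Centre of the top face of button B
- reset_c_top (a point): Centre of the top face of button C
- cassette: Loose bicycle sprocket cassette lying flat, largest sprocket down: 104 mm across, 42 mm high, 0.32 kg. Origin: centre of its underside. Leave alone
- lube: Loose upright white chain-oil bottle with a blue cap, 42 mm across, 125 mm high. Origin: centre of its underside. Leave alone
- grease_tub: Loose green grease tub with a black lid, 68 mm across, 50 mm high. Origin: centre of its underside. Leave alone
- tyre_lever: Loose orange plastic tyre lever lying on the bench in front of the box, about 110 mm long along its y, 16 mm wide, 6 mm thick. Origin: centre of the underside of its wide part. Leave alone

How it is judged:
By the outcome, as a careful person would: the job done as asked, in the order asked, and still so for the second after the job is handed in, with the robot touching nothing.
It also fails if it takes over 64 s, if anything falls off the work surface, if the arm or the gripper's body presses on something with over 40 N, if the wrist force passes 120 N, or if a joint passes its speed limit or range.

## Working session

There is one attempt and no reset: what is moved stays moved. The work goes in short steps, Python scripts to look and compute and a shell command to move; the robot and the scene stay as the last step left them, time stands still between calls to the robot, and variables do not carry over. Pictures are saved under pics/ and viewed, and the job is handed in when it is done.

```bash
mkdir -p pics
python3 - <<'E'
from workcell import *
import cv2
o=get_obs();print(o)
for n in("scene","top","wrist"):
    d=get_image(n);cv2.imwrite(f"pics/{n}0.png",d["pixels"][:,:,::-1]);print(n,d["mtx"],d["D"],d["view"])
E
```

```text
{'t': 0.0, 'qpos': array([ 1.18597608e+00,  4.23835542e-01,  1.63069008e+00, -8.55469230e-06,
        1.08859512e+00, -1.89995925e-02]), 'qvel': array([ 0.00229145, -0.00078044,  0.00083026, -0.00035531, -0.00131133,
       -0.00147987]), 'joint_torque': array([ 3.27278503e-04, -5.44638491e+01, -2.73664391e+01,  6.45244843e-02,
        2.26357958e-02, -1.71040974e-04]), 'ee_pos': array([223.3408945 , 583.13551139, 221.90497512]), 'orientation': array([-0.93651727,  1.36164758,  0.93511659]), 'ft_force': array([-0.21940264, -0.08000505, -1.1524678 ]), 'moment': array([-0.0031463 , -0.04025394,  0.04975136]), 'width': 87.86242168053249}
scene [[371.59041241   0.         313.007275  ]
 [  0.         371.59041241 198.60730275]
 [  0.           0.           1.        ]] [0.00532939 0.         0.         0.         0.        ] [[ 9.45326130e-03  9.99916614e-01  8.79775527e-03 -5.57250593e+01]
 [ 5.96046838e-01  1.42967617e-03 -8.02948393e-01 -2.32842408e+02]
 [-8.02894017e-01  1.28343552e-02 -5.95983621e-01  1.24959347e+03]
 [ 0.00000000e+00  0.00000000e+00  0.00000000e+00  1.00000000e+00]
[... 227 characters left out ...]
1  1.61865748e-02  2.99216561e+01]
 [-9.98080743e-01 -1.21438626e-02 -6.07236177e-02  4.98881459e+02]
 [ 6.09084342e-02 -1.54766148e-02 -9.98023365e-01  8.51871006e+02]
 [ 0.00000000e+00  0.00000000e+00  0.00000000e+00  1.00000000e+00]]
wrist [[288.65486349   0.         323.79509676]
 [  0.         288.65486349 199.9131975 ]
 [  0.           0.           1.        ]] [-0.02292659  0.          0.          0.          0.        ] [[ 3.58185168e-01  9.33649628e-01 -1.32599686e-03 -6.23725911e+02]
 [ 8.99612039e-01 -3.44746309e-01  2.68045074e-01 -3.29135403e+01]
 [ 2.49803051e-01 -9.72026528e-02 -9.63405460e-01  3.89397458e+02]
 [ 0.00000000e+00  0.00000000e+00  0.00000000e+00  1.00000000e+00]]
```

View pics/scene0.png

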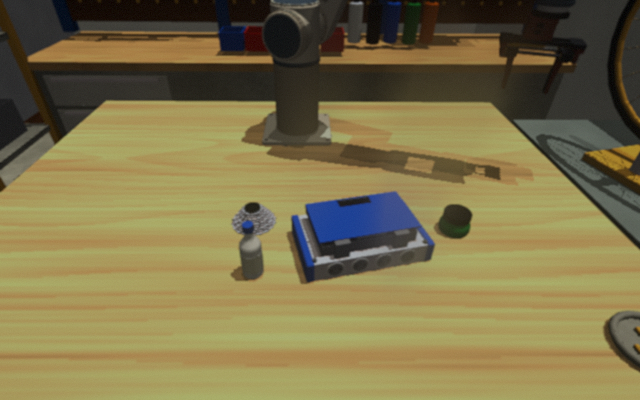

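View pics/top0.png

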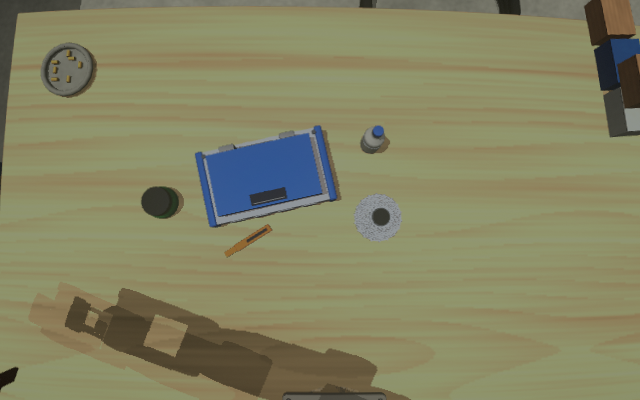

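The top view shows the box with its thumb pad at about (267,197), facing the robot, and the hinge at the far side (clips at 228,148 and 287,135). The lever is in front at (250,240), the tub at (160,202), the cassette at (378,217) and the bottle at (374,138).

```bash
cat > h.py <<'E'
from workcell import *
import cv2, numpy as np
def ray(d,uv,z):
    uv=np.array(uv,float).reshape(-1,1,2)
    p=cv2.undistortPoints(uv,d["mtx"],np.array(d["D"])).reshape(-1,2)
    V=d["view"];R=V[:3,:3];c=-R.T@V[:3,3]
    r=np.c_[p,np.ones(len(p))]@R
    return c+r*((z-c[2])/r[:,2])[:,None]
def proj(d,P):
    V=d["view"];return cv2.projectPoints(np.array(P,float).reshape(-1,1,3),cv2.Rodrigues(V[:3,:3])[0],V[:3,3],d["mtx"],np.array(d["D"]))[0].reshape(-1,2)
def save(d,n,box=None,s=1,pts=()):
    im=d["pixels"][:,:,::-1].copy()
    for u in pts: cv2.circle(im,tuple(int(round(x)) for x in u),1,(0,255,255),-1)
    if box: im=im[box[1]:box[3],box[0]:box[2]]
    cv2.imwrite("pics/"+n,cv2.resize(im,None,fx=s,fy=s,interpolation=cv2.INTER_CUBIC))
E
python3 - <<'E'
from h import *
d=get_image("top");save(d,"t1.png",(185,115,345,265),5)
hsv=cv2.cvtColor(d["pixels"],cv2.COLOR_RGB2HSV)
m=((hsv[:,:,0]>105)&(hsv[:,:,0]<130)&(hsv[:,:,1]>150)&(hsv[:,:,2]>60)).astype(np.uint8)
m[:, :190]=0;m[:,345:]=0;m[:115]=0;m[265:]=0
n,l,s,c=cv2.connectedComponentsWithStats(m)
for i in range(1,n):
    if s[i,4]<30: continue
    ct=cv2.findContours((l==i).astype(np.uint8),0,1)[0][0]
    r=cv2.minAreaRect(ct);print(s[i],r)
    b=cv2.boxPoints(r)
    w=ray(d,b,75 if s[i,4]>3000 else 45);print(w.round(1),np.linalg.norm(np.diff(w,axis=0),axis=1))
g=d["pixels"].max(2);k=(g<60).astype(np.uint8);k[:185]=0;k[210:]=0;k[:,:245]=0;k[:,290:]=0
ct=max(cv2.findContours(k,0,1)[0],key=cv2.contourArea);r=cv2.minAreaRect(ct);print(r,ray(d,[r[0]],75), ray(d,cv2.boxPoints(r),75))
E
```

```text
[315 126  21  74 437] ((324.9999694824219, 162.5), (74.2842025756836, 5.9605631828308105), 77.125)
[[659.1  48.7  45. ]
 [662.1  36.8  45. ]
 [514.1   1.8  45. ]
 [511.3  13.5  45. ]] [ 12.18903632 152.02210077  12.02671225]
[ 206  134  115   82 5978] ((262.9176330566406, 174.12940979003906), (61.608245849609375, 105.42818450927734), 77.47119140625)
[[592.3 261.8  75. ]
 [639.9  60.6  75. ]
 [521.6  33.   75. ]
 [474.7 232.1  75. ]] [206.80730624 121.49394932 204.48826687]
[196 153  20  73 430] ((205.4095916748047, 189.12356567382812), (74.16046142578125, 5.941031455993652), 78.17850494384766)
[[601.8 290.2  45. ]
 [604.4 278.3  45. ]
 [457.3 242.9  45. ]
 [454.7 254.7  45. ]] [ 12.16783924 151.3201325   12.00335993]
((267.9664611816406, 196.13233947753906), (10.501676559448242, 35.47368621826172), 77.6609115600586) [[513.75125552 135.96354966  75.        ]] [[515.9329217  171.8789284   75.        ]
 [531.51857093 104.80838592  75.        ]
 [511.57874246 100.12054242  75.        ]
 [496.03181065 167.0834266   75.        ]]
```

View pics/t1.png

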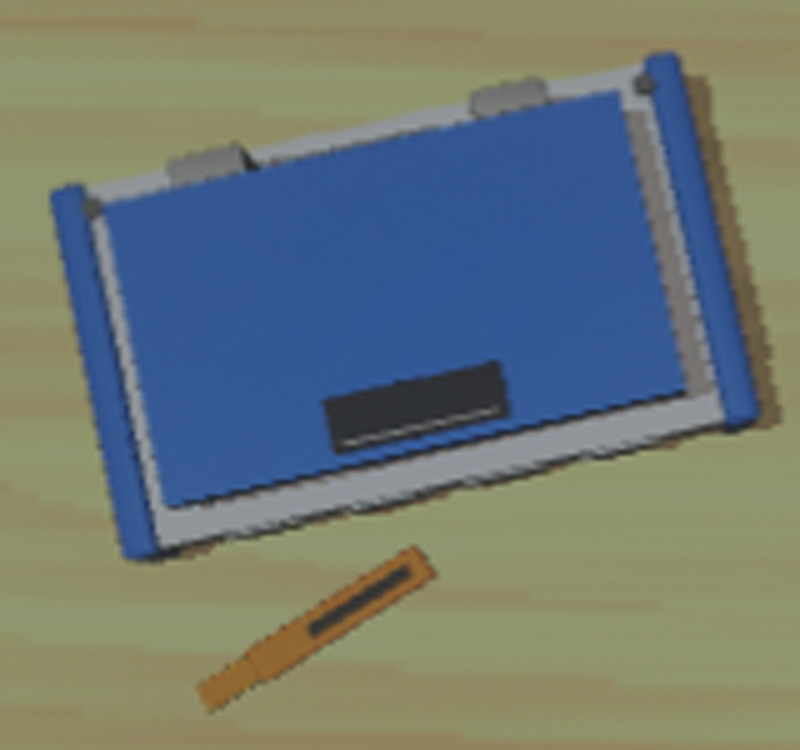

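Box centre ≈ (558.5,146), yaw ≈ 13.4°. The pad projects within 2 mm of the measurement. Next I work out the tool-frame numbers.

```bash
cat >> h.py <<'E'
from scipy.spatial.transform import Rotation as Ro
C=np.array([558.4,146.1,0]);YAW=np.radians(13.4)
B=np.array([[np.cos(YAW),-np.sin(YAW),0],[np.sin(YAW),np.cos(YAW),0],[0,0,1]])
def st(goal=None):
    o=get_obs();R=Ro.from_rotvec(o["orientation"]).as_matrix()
    print("t",round(o["t"],2),"box xyz",(B.T@(o["ee_pos"]-C)).round(1),"F",(B.T@o["ft_force"]).round(1),"w",round(o["width"],1));print("tool in box\n",(B.T@R).round(3))
    if goal is not None: print("shift cm",(R.T@(C+B@np.array(goal,float)-o["ee_pos"])/10).round(2))
    return o,R
E
python3 - <<'E'
from h import *
o,R=st([-50,0,150])
d=get_image("wrist");V=d["view"];c=-V[:3,:3].T@V[:3,3];print("cam in tool",R.T@(c-o["ee_pos"]))
for s in(1,-1):
    T=B@np.column_stack([[0,0,-1],[-s,0,0],[0,s,0]]) 
    print(np.linalg.det(T),np.degrees(Ro.from_matrix(R.T@T).as_rotvec()))
E
```

```text
t 0.2 box xyz [-224.5  503.   222.2] F [-0.1 -0.3  0.2] w 88.3
tool in box
 [[-0.001 -0.826  0.564]
 [-0.001  0.564  0.826]
 [-1.     0.    -0.001]]
shift cm [  7.25 -42.79 -31.66]
cam in tool [-161.16835391   72.31219665   -0.43901241]
1.0 [-3.43571547e+01 -5.51152420e-02 -1.75452111e-02]
1.0 [ 1.45642827e+02 -2.29926276e-02  7.22273576e-02]
```

```bash
python3 -m crank '[[[0,0,0],[-8.6,0,0],0],[[0,0,0],[-8.6,0,0],0],[[0,0,0],[-8.6,0,0],0],[[0,0,0],[-8.6,0,0],0]]'
python3 -m crank '[[[0,-1.8,-5],[0,0,0],0],[[0,-1.8,-5],[0,0,0],0],[[0,-1.8,-5],[0,0,0],0],[[0,-1.8,-5],[0,0,0],0],[[0,-1.8,-5],[0,0,0],0]]'
python3 -m crank '[[[0,-1.8,-5],[0,0,0],0],[[0,-1.8,-5],[0,0,0],0],[[0,-1.8,-5],[0,0,0],0],[[0,-1.8,-5],[0,0,0],0],[[0,0,0],[0,0,0],0]]'
python3 - <<'E'
from h import *
st([-50,0,90])
E
```

```text
t: 0.75
ee_pos: [223.5, 583.5, 222.5]
orientation: [-1.384, 1.087, 1.383]
ft_force: [-0.3, 0.0, -0.1]
width: 51.4
t: 1.38
ee_pos: [369.9, 360.0, 222.8]
orientation: [-1.38, 1.088, 1.38]
ft_force: [1.3, 0.6, 1.1]
width: 1.8
t: 2.0
ee_pos: [487.2, 181.1, 222.7]
orientation: [-1.377, 1.091, 1.376]
ft_force: [0.3, 0.6, -0.9]
width: 0.7
t 2.0 box xyz [-61.1  50.6 222.7] F [ 0.5  0.5 -0.9] w 0.7
tool in box
 [[ 0.    -1.     0.004]
 [-0.     0.004  1.   ]
 [-1.    -0.    -0.   ]]
shift cm [13.27 -1.13 -5.05]
```

```bash
python3 -m crank '[[[0,-1.1,-5.0],[0,0,0],0],[[3,0,0],[0,0,0],0],[[4,0,0],[0,0,0],0],[[4,0,0],[0,0,0],0],[[2,0,0],[0,0,0],0]]'
python3 - <<'E'
from h import *
st([-50,0,75])
for n in("top","scene","wrist"):
  d=get_image(n); save(d,n+"2.png",None,1.2)
E
```

```text
t: 2.62
ee_pos: [506.3, 138.3, 90.6]
orientation: [-1.379, 1.091, 1.383]
ft_force: [-0.7, -0.0, 0.0]
width: 0.5
t 2.62 box xyz [-52.5   4.5  90.6] F [-0.7  0.2  0. ] w 0.5
tool in box
 [[-0.003 -1.    -0.001]
 [ 0.    -0.001  1.   ]
 [-1.     0.003  0.   ]]
shift cm [ 1.56 -0.26 -0.45]
```

View pics/wrist2.png

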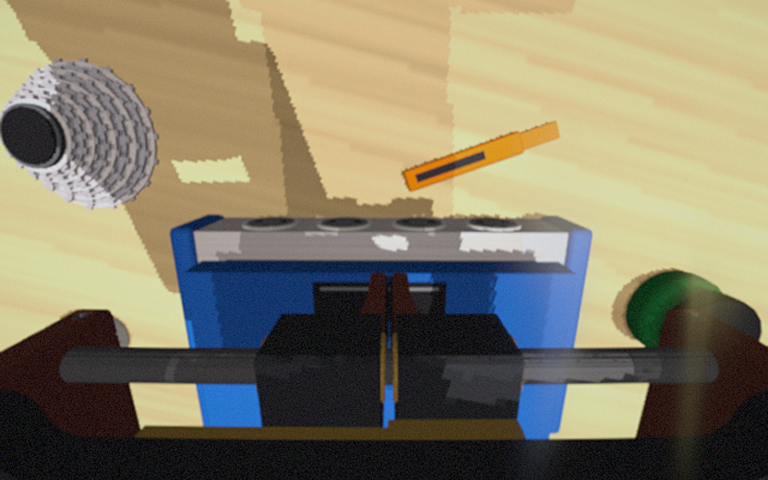

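View pics/scene2.png

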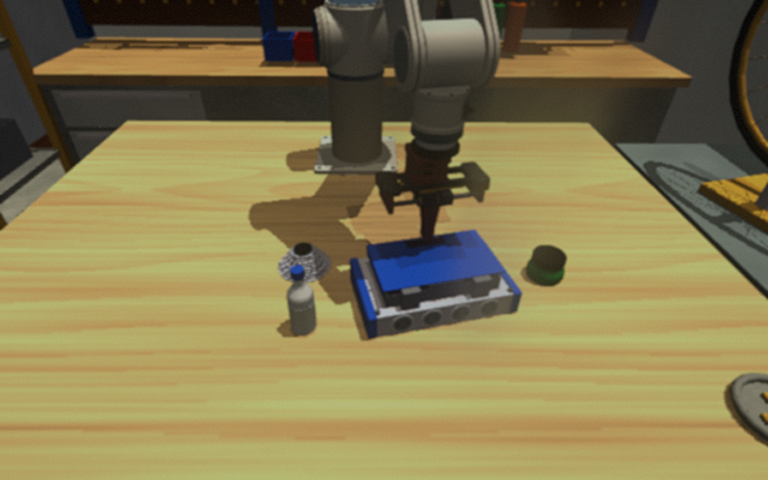

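The fingertips sit over the ribbed pad in the wrist view at (385,295). I press in steps.

```bash
python3 -m crank '[[[1,-0.2,-0.4],[0,0,0],0],[[0.5,0,0],[0,0,0],0],[[0.2,0,0],[0,0,0],0],[[0.2,0,0],[0,0,0],0],[[0,0,0],[0,0,0],0]]'
python3 - <<'E'
from h import *
st([-50,0,68])
E
```

```text
t: 3.4
ee_pos: [512.0, 134.4, 75.9]
orientation: [-1.381, 1.087, 1.378]
ft_force: [-4.7, -0.2, 20.9]
width: 0.7
t 3.4 box xyz [-47.8  -0.6  75.9] F [-4.7  0.9 20.9] w 0.7
tool in box
 [[ 0.003 -1.    -0.001]
 [ 0.    -0.001  1.   ]
 [-1.    -0.003  0.   ]]
shift cm [0.79 0.22 0.06]
```

```bash
python3 -m crank '[[[0,0,0],[0,0,0],0]]'
python3 - <<'E'
from h import *
st([-50,0,68])
d=get_image("wrist"); save(d,"w3.png",(150,150,500,360),2.2)
E
```

```text
t: 3.52
ee_pos: [512.0, 134.4, 76.0]
orientation: [-1.381, 1.087, 1.378]
ft_force: [-4.1, -0.5, 21.4]
width: 0.3
t 3.52 box xyz [-47.8  -0.6  76. ] F [-4.1  0.5 21.4] w 0.3
tool in box
 [[ 0.003 -1.    -0.001]
 [ 0.    -0.001  1.   ]
 [-1.    -0.003  0.   ]]
shift cm [0.8  0.22 0.06]
```

View pics/w3.png

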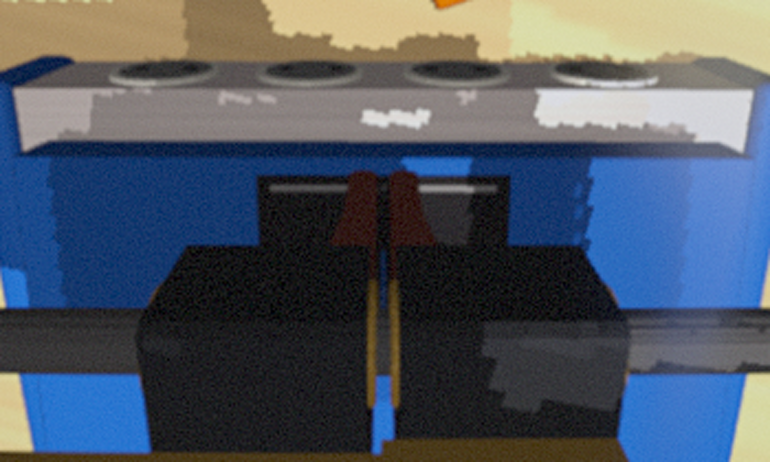

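```bash
python3 -m crank '[[[-0.3,0,0],[0,0,0],0],[[0,0,0],[0,0,0],0]]'; python3 -m crank '[[[-0.3,0,0],[0,0,0],0],[[0,0,0],[0,0,0],0]]';python3 -m crank '[[[-0.3,0,0],[0,0,0],0],[[0,0,0],[0,0,0],0]]';
python3 -m crank '[[[-0.3,0,0],[0,0,0],0],[[0,0,0],[0,0,0],0]]'
python3 - <<'E'
from h import *
st([-50,0,68])
d=get_image("scene"); save(d,"s4.png",(260,150,460,300),4)
E
```

```text
t: 3.82
ee_pos: [511.6, 134.3, 77.4]
orientation: [-1.381, 1.087, 1.378]
ft_force: [0.9, 0.4, 3.3]
width: 0.5
t: 4.08
ee_pos: [510.8, 134.1, 79.7]
orientation: [-1.38, 1.089, 1.38]
ft_force: [0.7, 0.3, 1.2]
width: 0.4
t: 4.32
ee_pos: [510.6, 134.0, 82.7]
orientation: [-1.38, 1.089, 1.38]
ft_force: [0.0, -0.3, 1.9]
width: 0.3
t: 4.58
ee_pos: [510.8, 134.1, 85.8]
orientation: [-1.38, 1.089, 1.38]
ft_force: [0.0, 0.2, 1.0]
width: -0.0
t 4.58 box xyz [-49.1  -0.6  85.8] F [0.1 0.1 1. ] w -0.0
tool in box
 [[-0.    -1.    -0.001]
 [-0.    -0.001  1.   ]
 [-1.     0.    -0.   ]]
shift cm [1.78 0.09 0.06]
```

View pics/s4.png

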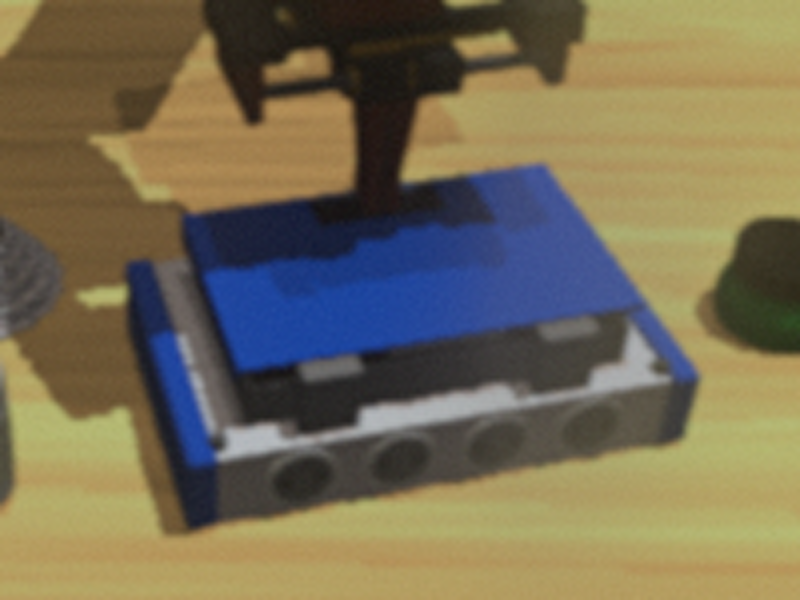

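The cover is following the finger up, so the closed fingertips reach about 7 mm below the reported TCP. Retreat quickly upwards.

```bash
python3 -m crank '[[[-3,0.5,0],[0,0,0],0],[[-4,3,0],[0,0,0],0],[[-4,4,0],[0,0,0],0],[[-3,3,0],[0,0,0],0],[[0,0,0],[0,0,0],0]]'
python3 -m crank '[[[0,0,0],[0,0,0],0],[[0,0,0],[0,0,0],0],[[0,0,0],[0,0,0],0],[[0,0,0],[0,0,0],0],[[0,0,0],[0,0,0],0]]'
python3 - <<'E'
from h import *
st([-6,0,100])
d=get_image("scene"); save(d,"s5.png",(260,130,460,280),4)
d=get_image("top"); save(d,"t5.png",(185,105,345,255),4)
d=get_image("wrist"); save(d,"w5.png",None,1.2)
E
```

```text
t: 5.25
ee_pos: [408.5, 109.7, 227.4]
orientation: [-1.381, 1.086, 1.377]
ft_force: [0.8, -0.4, -0.9]
width: 0.5
t: 5.88
ee_pos: [408.8, 109.7, 225.4]
orientation: [-1.38, 1.089, 1.38]
ft_force: [-0.1, 1.3, 0.1]
width: 0.5
t 5.88 box xyz [-153.9   -0.7  225.4] F [0.2 1.3 0.1] w 0.5
tool in box
 [[-0.001 -1.    -0.001]
 [ 0.    -0.001  1.   ]
 [-1.     0.001  0.   ]]
shift cm [ 12.53 -14.8    0.06]
```

View pics/w5.png

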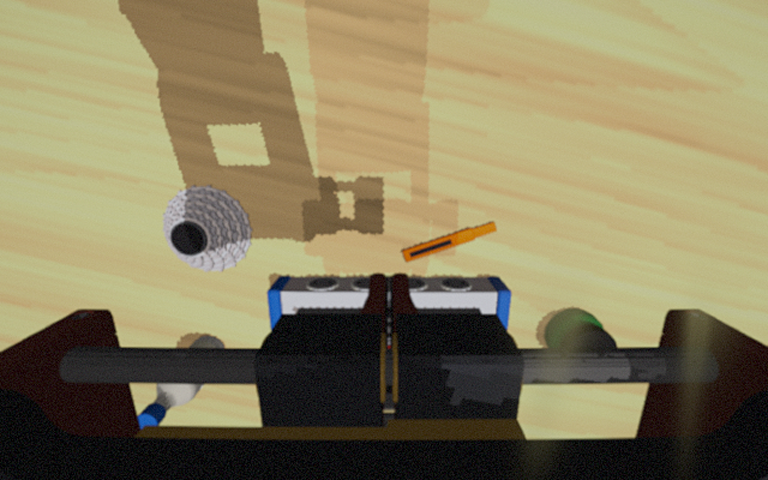

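View pics/t5.png

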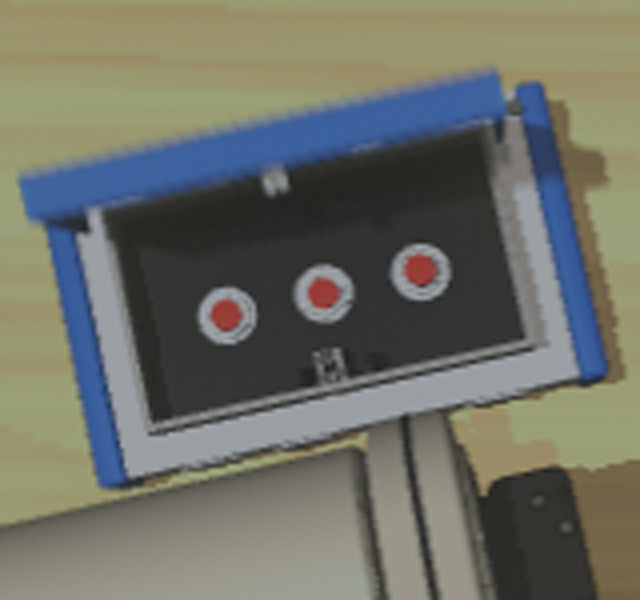

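View pics/s5.png

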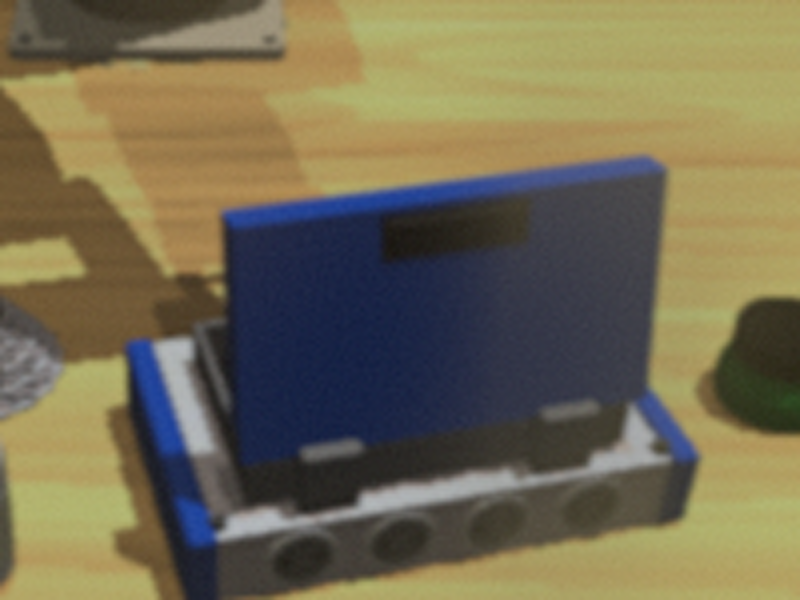

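The cover is fully open with all three red buttons visible (crop pixels 228,316; 323,293; 421,269). I take an oblique wrist view to see which one is out.

```bash
python3 -m crank '[[[0,-4,4],[0,0,0],0],[[0,-4,4],[0,0,0],0],[[1.5,-4.4,2],[0,0,0],0],[[3,-4.4,0],[0,0,0],0],[[0,0,0],[0,0,0],0]]'
python3 -m crank '[[[0,0,0],[0,0,0],0]]'
python3 - <<'E'
from h import *
st([-6,0,100])
d=get_image("wrist"); save(d,"w6.png",None,1.25); save(d,"w6z.png",(120,110,320,260),4)
E
```

```text
t: 6.65
ee_pos: [549.5, 246.2, 177.5]
orientation: [-1.379, 1.093, 1.382]
ft_force: [-0.3, -0.5, 0.4]
width: 0.5
t: 6.78
ee_pos: [548.1, 245.7, 180.5]
orientation: [-1.379, 1.09, 1.381]
ft_force: [-0.3, 0.2, 0.6]
width: 0.8
t 6.78 box xyz [ 13.1  99.2 180.5] F [-0.3  0.3  0.6] w 0.8
tool in box
 [[-0.001 -1.    -0.001]
 [-0.    -0.001  1.   ]
 [-1.     0.001 -0.   ]]
shift cm [ 8.06  1.9  -9.92]
```

View pics/w6.png

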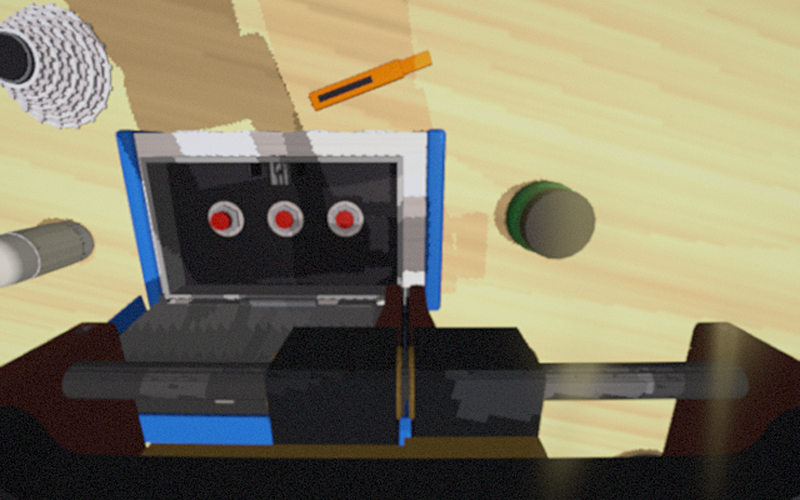

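View pics/w6z.png

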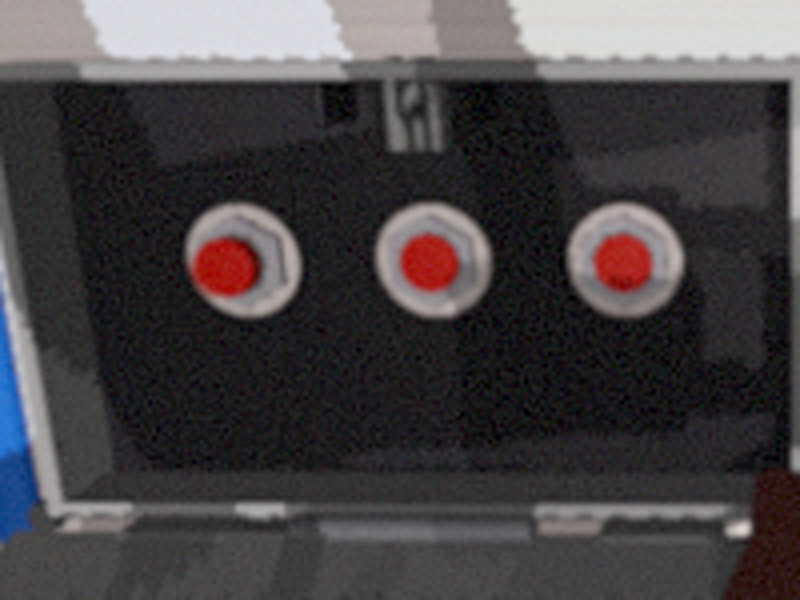

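In the zoomed wrist view the left button (225,267) is clearly displaced off its ring, while the other two (428,262; 622,262) are nearly centred. I check that by ray casting.

Run:
```python
from h import *
for nm in("wrist","top"):
    d=get_image(nm);p=d["pixels"].astype(int)
    m=((p[:,:,0]>110)&(p[:,:,1]<70)&(p[:,:,2]<70)).astype(np.uint8)
    n,l,s,c=cv2.connectedComponentsWithStats(m)
    for i in range(1,n):
        if s[i,4]<15: continue
        w=[(B.T@(ray(d,[c[i]],z)[0]-C)).round(1)[:2] for z in(51,58)]
        if abs(w[0][1])<80 and abs(w[0][0])<40: print(nm,s[i,4],c[i].round(1),"z51",w[0],"z58",w[1])
st([-6,-50,100])
```

```text
wrist 173 [175.7 176.1] z51 [ -4.  -54.3] z58 [ -5.3 -50.7]
wrist 148 [227.4 175. ] z51 [-5.  -0.6] z58 [-6.3  1.8]
wrist 155 [275.5 175.2] z51 [-4.8 48.8] z58 [-6.1 50. ]
top 43 [289.3 171.9] z51 [ -5.  -49.5] z58 [ -6.  -49.7]
top 37 [265.3 177.9] z51 [-6.2 -0. ] z58 [-7.2 -0.6]
top 33 [241.2 183.8] z51 [-7.2 49.8] z58 [-8.3 48.8]
t 6.92 box xyz [ 13.5  99.3 182. ] F [0.3 0.8 0.1] w 0.4
tool in box
 [[ 0.001 -1.    -0.001]
 [ 0.    -0.001  1.   ]
 [-1.    -0.001  0.   ]]
shift cm [  8.19   1.97 -14.93]
```

```bash
python3 -m crank '[[[0,0.9,-5],[0,0,0],0],[[0,0.9,-5],[0,0,0],0],[[2,0.2,-4.9],[0,0,0],0],[[4,0,0],[0,0,0],0],[[4,0,0],[0,0,0],0]]'
python3 -m crank '[[[0.5,0,0],[0,0,0],0]]'
python3 - <<'E'
from h import *
st([-6,-50,65])
E
```

```text
t: 7.55
ee_pos: [564.7, 95.6, 81.6]
orientation: [-1.38, 1.087, 1.376]
ft_force: [0.2, 0.1, 0.8]
width: 0.4
t: 7.68
ee_pos: [562.2, 95.9, 74.7]
orientation: [-1.378, 1.092, 1.382]
ft_force: [-0.7, -0.1, 0.7]
width: 0.3
t 7.67 box xyz [ -7.9 -49.7  74.7] F [-0.7  0.1  0.7] w 0.3
tool in box
 [[-0.003 -1.    -0.   ]
 [ 0.    -0.     1.   ]
 [-1.     0.003  0.   ]]
shift cm [ 0.96 -0.2  -0.03]
```

```bash
python3 -m crank '[[[0.4,-0.15,0],[0,0,0],0],[[0.3,0,0],[0,0,0],0],[[0,0,0],[0,0,0],0]]'
python3 -m crank '[[[0.2,0,0],[0,0,0],0],[[0,0,0],[0,0,0],0]]'
python3 -m crank '[[[0.2,0,0],[0,0,0],0],[[0,0,0],[0,0,0],0]]'
python3 -m crank '[[[0.2,0,0],[0,0,0],0],[[0,0,0],[0,0,0],0]]'
python3 -m crank '[[[0.2,0,0],[0,0,0],0],[[0,0,0],[0,0,0],0]]'
python3 - <<'E'
from h import *
st([-6,-50,58])
E
```

```text
t: 8.05
ee_pos: [566.2, 97.1, 69.7]
orientation: [-1.381, 1.088, 1.379]
ft_force: [0.7, -0.3, 0.6]
width: 0.5
t: 8.3
ee_pos: [565.6, 96.9, 66.8]
orientation: [-1.38, 1.089, 1.38]
ft_force: [0.2, -0.0, -0.4]
width: 0.4
t: 8.55
ee_pos: [565.4, 96.8, 64.5]
orientation: [-1.38, 1.089, 1.38]
ft_force: [-0.4, 1.0, 0.2]
width: 0.2
t: 8.8
ee_pos: [565.4, 96.7, 62.5]
orientation: [-1.38, 1.089, 1.38]
ft_force: [0.2, -0.3, 0.0]
width: 0.6
t: 9.05
ee_pos: [565.4, 96.8, 60.5]
orientation: [-1.38, 1.089, 1.38]
ft_force: [0.2, 0.5, -0.3]
width: -0.1
t 9.05 box xyz [ -4.6 -49.6  60.5] F [ 0.3  0.4 -0.3] w -0.1
tool in box
 [[-0.    -1.    -0.001]
 [ 0.    -0.001  1.   ]
 [-1.     0.     0.   ]]
shift cm [ 0.25  0.14 -0.04]
```

Run:
```python
from h import *
d=get_image("wrist"); save(d,"w7.png",None,1.25)
d=get_image("top"); save(d,"t7.png",(205,105,345,235),5)
```

```text
(no output)
```

View pics/w7.png

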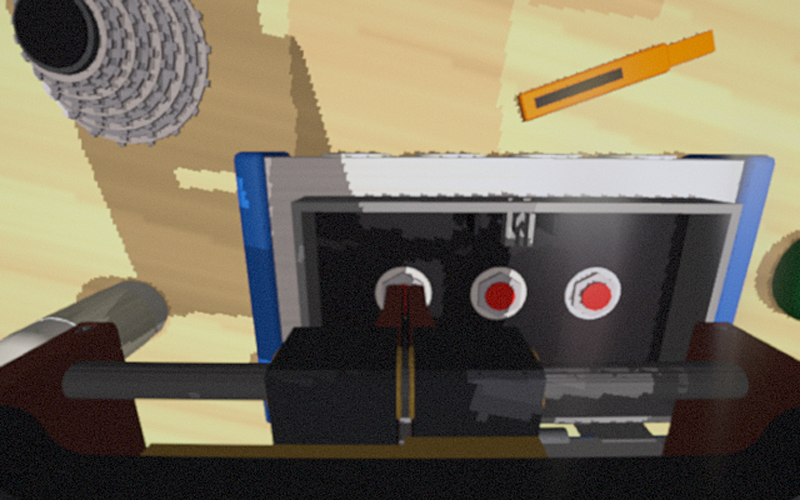

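View pics/t7.png

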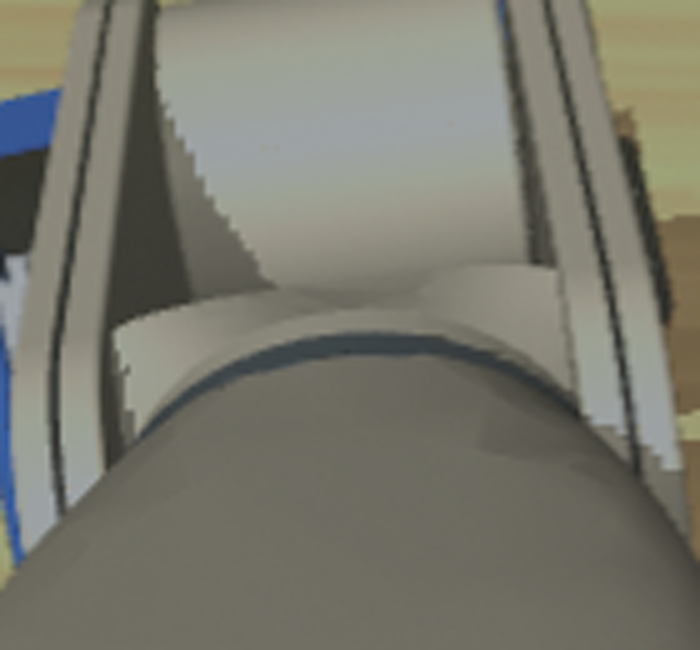

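```bash
python3 -m crank '[[[0.2,0.1,0],[0,0,0],0],[[0,0,0],[0,0,0],0]]'
python3 -m crank '[[[0.2,0,0],[0,0,0],0],[[0,0,0],[0,0,0],0]]'
python3 -m crank '[[[0.2,0,0],[0,0,0],0],[[0,0,0],[0,0,0],0]]'
python3 -m crank '[[[0.2,0,0],[0,0,0],0],[[0,0,0],[0,0,0],0]]'
```

```text
t: 9.4
ee_pos: [564.4, 96.6, 58.5]
orientation: [-1.38, 1.089, 1.38]
ft_force: [0.4, 0.1, -1.2]
width: 0.5
t: 9.65
ee_pos: [564.5, 96.6, 56.6]
orientation: [-1.38, 1.089, 1.38]
ft_force: [-0.2, -0.8, 0.3]
width: 0.6
t: 9.9
ee_pos: [564.6, 96.6, 54.5]
orientation: [-1.38, 1.089, 1.38]
ft_force: [0.1, 0.1, -0.4]
width: 0.8
t: 10.15
ee_pos: [564.6, 96.6, 52.5]
orientation: [-1.38, 1.089, 1.38]
ft_force: [-0.3, -0.1, 1.0]
width: 0.2
```

Run:
```python
from h import *
o,R=st()
d=get_image("wrist"); save(d,"w8.png",(220,150,520,350),2.6)
tip=o["ee_pos"];print(proj(d,[tip,C+B@[-6,-50,58],C+B@[-6,-50,51],C+B@[-6,0,51]])-[220,150],)
```

```text
t 10.15 box xyz [ -5.5 -49.6  52.5] F [-0.3  0.   1. ] w 0.2
tool in box
 [[-0.    -1.    -0.001]
 [-0.    -0.001  1.   ]
 [-1.     0.    -0.   ]]
[[105.32652603  94.27270116]
 [104.69535653  97.30183409]
 [104.66330343  92.41777177]
 [186.45080848  92.35874695]]
```

View pics/w8.png

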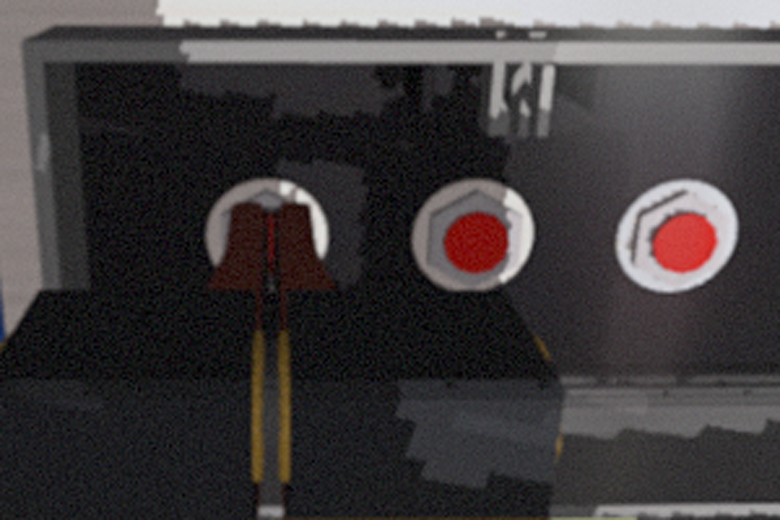

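```bash
python3 -m crank '[[[0.15,0,0],[0,0,0],0],[[0,0,0],[0,0,0],0]]'
python3 -m crank '[[[0.15,0,0],[0,0,0],0],[[0,0,0],[0,0,0],0]]'
```

```text
t: 10.45
ee_pos: [564.7, 96.6, 51.3]
orientation: [-1.38, 1.089, 1.38]
ft_force: [-0.6, -0.5, 3.0]
width: 0.6
t: 10.7
ee_pos: [564.8, 96.6, 50.9]
orientation: [-1.38, 1.089, 1.38]
ft_force: [-3.9, -1.1, 14.9]
width: 0.3
```

```bash
python3 -m crank '[[[-2,0,0],[0,0,0],0],[[-4,0,0],[0,0,0],0],[[-4,-0.6,5],[0,0,0],0],[[-3,-0.7,5],[0,0,0],0],[[0,-0.6,5],[0,0,0],0]]'
python3 -m crank '[[[0,0,0],[0,0,0],0]]'
python3 - <<'E'
from h import *
o,R=st()
d=get_image("wrist"); save(d,"w9.png",(120,110,320,260),4)
p=d["pixels"].astype(int)
m=((p[:,:,0]>110)&(p[:,:,1]<70)&(p[:,:,2]<70)).astype(np.uint8)
n,l,s,c=cv2.connectedComponentsWithStats(m)
for i in range(1,n):
        if s[i,4]<15: continue
        w=[(B.T@(ray(d,[c[i]],z)[0]-C)).round(1)[:2] for z in(51,58)]
        if abs(w[0][1])<80 and abs(w[0][0])<40: print(s[i,4],c[i].round(1),"z51",w[0],"z58",w[1])
E
```

```text
t: 11.32
ee_pos: [550.1, 247.6, 182.4]
orientation: [-1.381, 1.083, 1.375]
ft_force: [0.6, -0.5, 0.1]
width: 0.1
t: 11.45
ee_pos: [548.2, 248.6, 179.8]
orientation: [-1.383, 1.084, 1.382]
ft_force: [-0.2, -0.2, -0.0]
width: 0.3
t 11.45 box xyz [ 13.9 102.  179.8] F [-0.3 -0.2 -0. ] w 0.3
tool in box
 [[ 0.002 -1.    -0.005]
 [ 0.001 -0.005  1.   ]
 [-1.    -0.002  0.001]]
154 [175.1 173.3] z51 [ -5.5 -50.9] z58 [ -6.8 -47.3]
151 [223.3 173.4] z51 [-5.5 -1.3] z58 [-6.8  1.1]
151 [271.9 173.9] z51 [-5.2 48.3] z58 [-6.5 49.6]
```

View pics/w9.png

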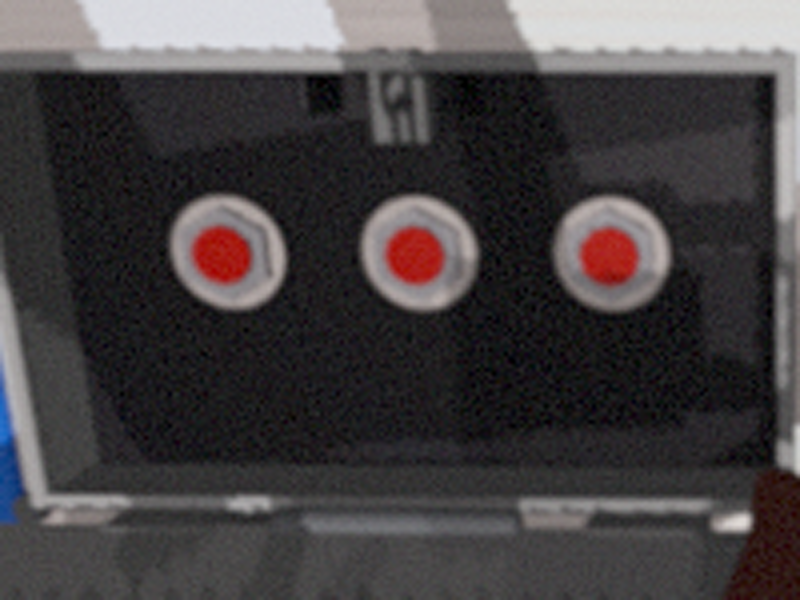

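All three buttons are now at the same height: cast at z = 51 they land at y -50.9, -1.3 and 48.3, so the tripped one is in. Next I go up and behind the cover to close it.

```bash
python3 -m crank '[[[-4,0,0],[0,0,0],0],[[-4,-2,-3],[0,0,0],0],[[0,-4,-4],[0,0,0],0],[[0,-4,-3.2],[0,0,0],0],[[0,-0.5,0],[0,0,0],0]]'
python3 -m crank '[[[0,0,0],[0,0,0],0]]'
python3 - <<'E'
from h import *
st([118,0,160])
d=get_image("scene"); save(d,"s10.png",(230,90,480,270),3.2)
E
```

```text
t: 12.12
ee_pos: [676.3, 166.9, 257.9]
orientation: [-1.377, 1.092, 1.376]
ft_force: [0.1, 0.5, 0.1]
width: 0.7
t: 12.25
ee_pos: [673.7, 169.5, 257.8]
orientation: [-1.378, 1.091, 1.38]
ft_force: [-1.0, -0.8, -0.1]
width: 0.5
t 12.25 box xyz [117.5  -3.9 257.8] F [-1.2 -0.6 -0.1] w 0.5
tool in box
 [[-0.002 -1.     0.001]
 [ 0.     0.001  1.   ]
 [-1.     0.002  0.   ]]
shift cm [ 9.78 -0.06  0.39]
```

View pics/s10.png

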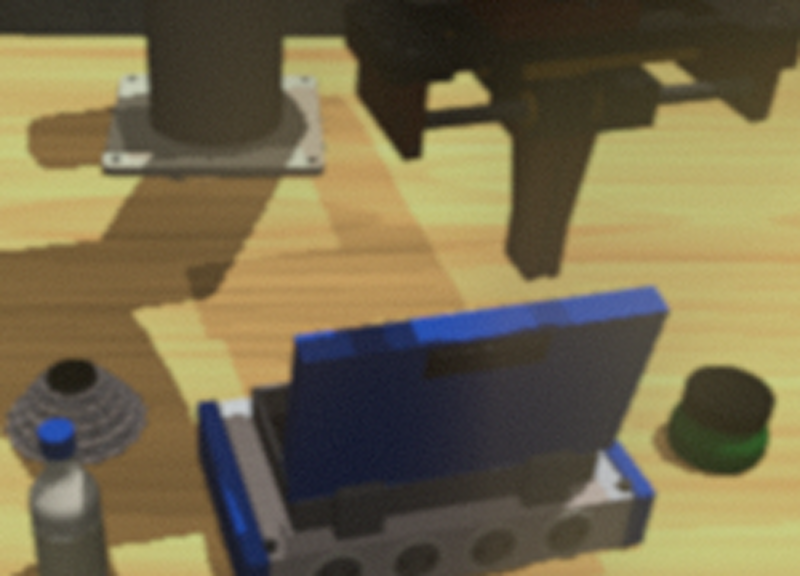

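```bash
python3 -m crank '[[[4,0,0.2],[0,0,0],0],[[4,0,0.2],[0,0,0],0],[[1.5,0,0],[0,0,0],0],[[0,0.5,0],[0,0,0],0],[[0,0,0],[0,0,0],0]]'
python3 -m crank '[[[0,1,0],[0,0,0],0],[[0,1,0],[0,0,0],0],[[0,1,0],[0,0,0],0],[[-0.2,1,0],[0,0,0],0],[[0,0,0],[0,0,0],0]]'
python3 - <<'E'
from h import *
st([72,0,165])
d=get_image("scene"); save(d,"s11.png",(230,90,480,270),3.2)
E
```

```text
t: 12.92
ee_pos: [668.8, 173.7, 165.3]
orientation: [-1.381, 1.087, 1.379]
ft_force: [0.1, -0.9, 0.2]
width: 0.5
t: 13.55
ee_pos: [628.8, 163.9, 165.8]
orientation: [-1.38, 1.089, 1.38]
ft_force: [1.5, 0.6, 0.0]
width: 0.4
t 13.55 box xyz [ 72.7   1.  165.8] F [1.6 0.3 0. ] w 0.4
tool in box
 [[-0.    -1.    -0.001]
 [-0.    -0.001  1.   ]
 [-1.     0.    -0.   ]]
shift cm [ 0.08  0.07 -0.1 ]
```

View pics/s11.png

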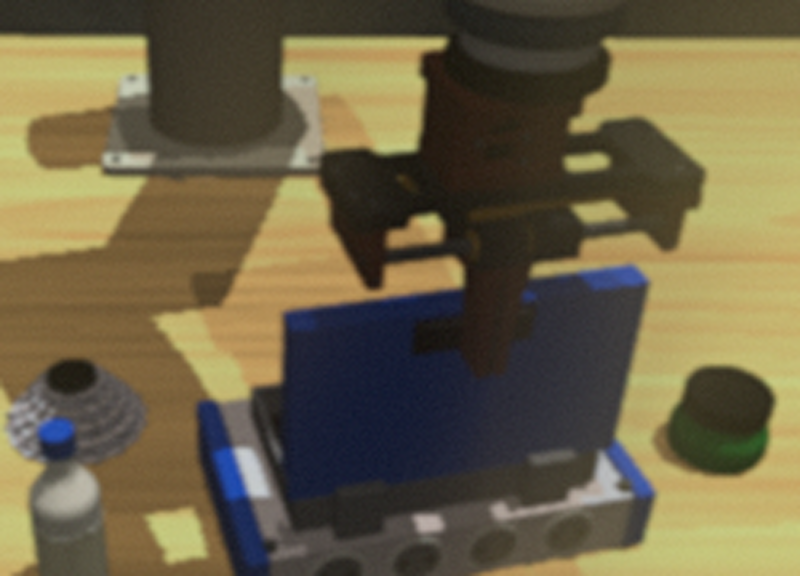

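The fingers are behind the cover at (485,370) in the crop and have pushed it to about vertical. I continue along the arc.

```bash
python3 -m crank '[[[-0.35,1.35,0],[0,0,0],0],[[-0.35,1.35,0],[0,0,0],0],[[0.4,1.3,0],[0,0,0],0],[[0.5,1.3,0],[0,0,0],0],[[0,0,0],[0,0,0],0]]'
python3 -m crank '[[[0.7,1.2,0],[0,0,0],0],[[0.9,1.1,0],[0,0,0],0],[[1,0.9,0],[0,0,0],0],[[1,0.9,0],[0,0,0],0],[[0,0,0],[0,0,0],0]]'
python3 - <<'E'
from h import *
st([-22,0,127])
d=get_image("scene"); save(d,"s12.png",(230,90,480,270),3.2)
E
```

```text
t: 14.22
ee_pos: [575.9, 151.3, 162.8]
orientation: [-1.379, 1.091, 1.382]
ft_force: [0.9, 1.4, 0.1]
width: 0.5
t: 14.85
ee_pos: [536.1, 141.8, 126.2]
orientation: [-1.378, 1.092, 1.383]
ft_force: [-0.2, -0.4, 1.3]
width: 0.3
t 14.85 box xyz [-22.7   1.  126.2] F [-0.3 -0.3  1.3] w 0.3
tool in box
 [[-0.004 -1.    -0.001]
 [-0.    -0.001  1.   ]
 [-1.     0.004 -0.   ]]
shift cm [-0.08 -0.07 -0.1 ]
```

View pics/s12.png

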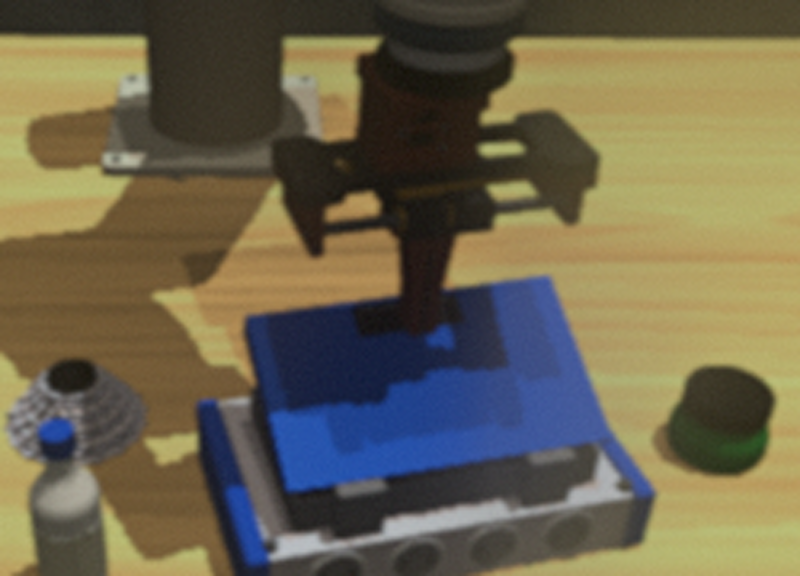

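The cover is about 30° open with the tip on the thumb pad at (420,325). I continue down.

```bash
python3 -m crank '[[[1.2,0.7,0],[0,0,0],0],[[1.3,0.6,0],[0,0,0],0],[[1.2,0.6,0],[0,0,0],0],[[0.5,0.4,0],[0,0,0],0],[[0,0,0],[0,0,0],0]]'
python3 - <<'E'
from h import *
st([-47,0,75])
E
```

```text
t: 15.52
ee_pos: [514.5, 136.6, 84.8]
orientation: [-1.379, 1.091, 1.382]
ft_force: [-1.3, -0.2, 0.9]
width: 0.3
t 15.53 box xyz [-44.9   0.9  84.8] F [-1.3  0.1  0.9] w 0.3
tool in box
 [[-0.003 -1.    -0.001]
 [-0.    -0.001  1.   ]
 [-1.     0.003 -0.   ]]
shift cm [ 0.98  0.2  -0.09]
```

```bash
python3 -m crank '[[[0.4,0.2,0],[0,0,0],0],[[0.3,0,0],[0,0,0],0],[[0,0,0],[0,0,0],0]]'
python3 -m crank '[[[0.2,0,0],[0,0,0],0],[[0,0,0],[0,0,0],0]]'
python3 -m crank '[[[0.2,0,0],[0,0,0],0],[[0,0,0],[0,0,0],0]]'
python3 - <<'E'
from h import *
st([-47,0,75])
E
```

```text
t: 15.9
ee_pos: [513.9, 136.5, 78.5]
orientation: [-1.38, 1.089, 1.38]
ft_force: [0.5, -1.3, 0.9]
width: 0.3
t: 16.15
ee_pos: [514.0, 136.5, 77.2]
orientation: [-1.38, 1.089, 1.38]
ft_force: [-1.6, -0.5, 8.8]
width: 0.7
t: 16.4
ee_pos: [514.1, 136.5, 76.2]
orientation: [-1.38, 1.088, 1.379]
ft_force: [-6.5, -0.9, 21.0]
width: 0.8
t 16.4 box xyz [-45.3   1.   76.2] F [-6.5  0.7 21. ] w 0.8
tool in box
 [[ 0.001 -1.    -0.001]
 [-0.    -0.001  1.   ]
 [-1.    -0.001 -0.   ]]
shift cm [ 0.12  0.17 -0.1 ]
```

Same firm stop (21 N at 76 mm) as in the first press. I release and watch.

```bash
python3 -m crank '[[[-0.4,0,0],[0,0,0],0],[[-0.4,0,0],[0,0,0],0],[[-0.6,0,0],[0,0,0],0],[[0,0,0],[0,0,0],0]]'
python3 - <<'E'
from h import *
st([-47,0,75])
d=get_image("scene"); save(d,"s13.png",(230,90,480,270),3.2)
d=get_image("wrist"); save(d,"w13.png",None,1.2)
E
```

```text
t: 16.9
ee_pos: [513.8, 136.4, 88.8]
orientation: [-1.38, 1.089, 1.38]
ft_force: [0.6, -0.1, -0.2]
width: 0.4
t 16.9 box xyz [-45.6   0.9  88.8] F [ 0.6 -0.2 -0.2] w 0.4
tool in box
 [[ 0.    -1.    -0.001]
 [-0.    -0.001  1.   ]
 [-1.    -0.    -0.   ]]
shift cm [ 1.38  0.14 -0.09]
```

View pics/s13.png

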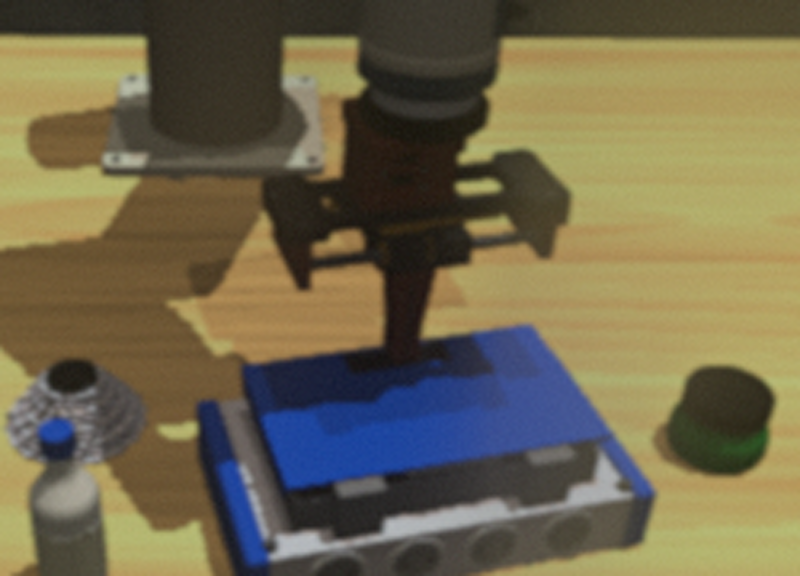

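View pics/w13.png

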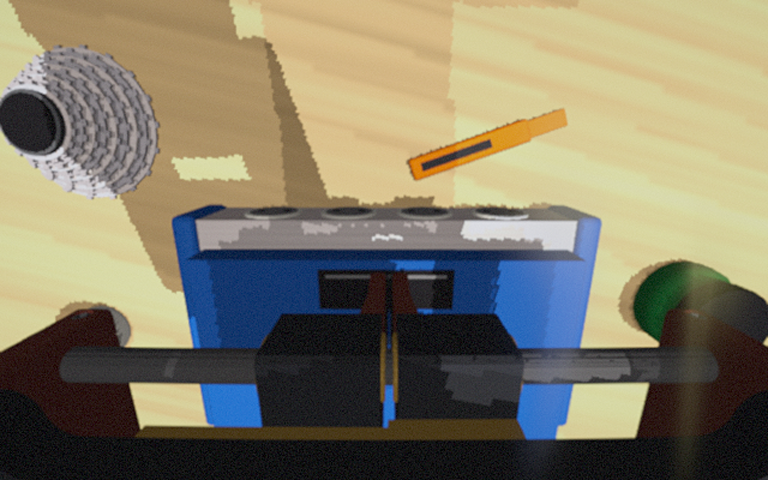

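```bash
python3 -m crank '[[[-3,1,0],[0,0,0],0],[[-4,3,0],[0,0,0],0],[[-4,4,0],[0,0,0],0],[[-3,3,0],[0,0,0],0],[[0,3,0],[0,0,0],0]]'
python3 -m crank '[[[0,0,0],[0,0,0],0],[[0,0,0],[0,0,0],0],[[0,0,0],[0,0,0],0],[[0,0,0],[0,0,0],0],[[0,0,0],[0,0,0],0]]'
python3 - <<'E'
from h import *
st()
d=get_image("top"); save(d,"t14.png",(185,115,345,265),4)
a=cv2.imread("pics/top0.png")[:,:,::-1]
hsv=cv2.cvtColor(d["pixels"],cv2.COLOR_RGB2HSV)
for im in(a,d["pixels"]):
  hsv=cv2.cvtColor(np.ascontiguousarray(im),cv2.COLOR_RGB2HSV)
  m=((hsv[:,:,0]>105)&(hsv[:,:,0]<130)&(hsv[:,:,1]>150)&(hsv[:,:,2]>60)).astype(np.uint8)
  n,l,s,c=cv2.connectedComponentsWithStats(m)
  i=max(range(1,n),key=lambda i:s[i,4] if 190<c[i][0]<345 else 0);print(s[i],c[i])
  ct=cv2.findContours((l==i).astype(np.uint8),0,1)[0][0];print(cv2.boxPoints(cv2.minAreaRect(ct)).round(1).tolist())
d=get_image("scene");save(d,"s14.png",(230,90,480,270),3.2)
b=cv2.imread("pics/scene0.png")[:,:,::-1]
for im in(b,d["pixels"]):
  hsv=cv2.cvtColor(np.ascontiguousarray(im),cv2.COLOR_RGB2HSV)
  m=((hsv[:,:,0]>105)&(hsv[:,:,0]<130)&(hsv[:,:,1]>150)&(hsv[:,:,2]>40)).astype(np.uint8)
  m[:150]=0
  n,l,s,c=cv2.connectedComponentsWithStats(m)
  i=max(range(1,n),key=lambda i:s[i,4]);print(s[i],c[i])
E
```

```text
t: 17.62
ee_pos: [377.8, 104.0, 230.4]
orientation: [-1.381, 1.085, 1.377]
ft_force: [-0.2, -0.7, -0.5]
width: 0.8
t: 18.25
ee_pos: [377.8, 103.9, 228.3]
orientation: [-1.38, 1.09, 1.38]
ft_force: [0.7, 0.0, -0.6]
width: 0.7
t 18.25 box xyz [-185.5    0.9  228.3] F [ 0.7 -0.1 -0.6] w 0.7
tool in box
 [[-0.001 -1.    -0.001]
 [-0.    -0.001  1.   ]
 [-1.     0.001 -0.   ]]
[ 206  134  115   82 5973] [262.88799598 172.74133601]
[[204.89999389648438, 155.5], [307.70001220703125, 132.60000610351562], [321.1000061035156, 192.8000030517578], [218.1999969482422, 215.60000610351562]]
[ 206  134  115   82 5971] [262.90353375 172.74342656]
[[204.89999389648438, 155.5], [307.79998779296875, 132.60000610351562], [321.20001220703125, 192.6999969482422], [218.1999969482422, 215.60000610351562]]
[ 307  195   86   48 2668] [347.54572714 219.11281859]
[ 306  195   82   48 2609] [345.86776543 219.11000383]
```

View pics/t14.png

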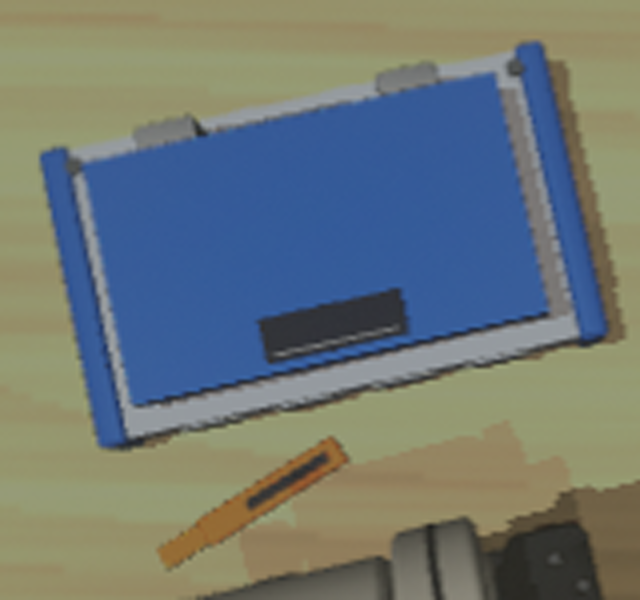

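View pics/s14.png

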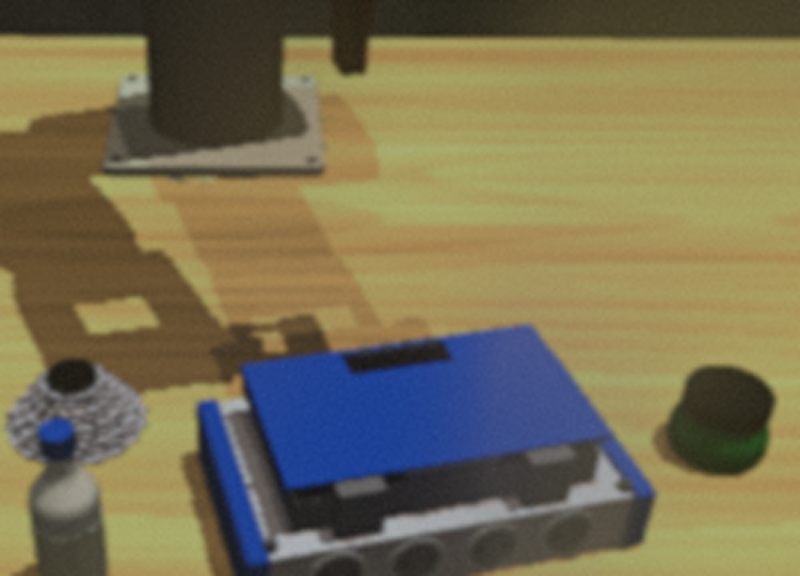

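The cover outline matches the initial latched picture to 0.1 px. It has stayed level for more than a second after release with the spring unopposed, and the objects around the box have not moved.

```bash
python3 -c "
from workcell import *
print(close_job())"
```

```text
the job is handed in; nothing more can be done
None
```

The job is handed in, after about 18 of the 64 s. I did the steps in the order asked, using the closed fingertips only:
1. **Opening:** I pressed the thumb pad and the cover popped fully open.
2. **Reset:** the button at y = -50 mm was the one out, and I pushed it in until it stopped (15 N at 51 mm).
3. **Closing:** I swung the cover shut from behind, pressed it to its firm stop (about 21 N) and let go.

**Last checks**
- **Buttons:** a wrist view after the push put all three at the height for fully in.
- **Cover:** about 1.5 s after release its top-view outline matched the first, latched picture to about 0.1 px.
- **Surroundings:** by eye, the cassette, bottle, tub and tyre lever looked unmoved in the last pictures, and the lever's tip matched its first position. The robot was clear of everything.

**Readings that disagreed**
- Both cover presses stopped at a TCP height of about 76 mm, where I expected about 68.5 mm. The cover opened and then stayed shut as it should all the same.
- The force sensor read close to 0 N through most of the button's travel instead of 3 N, so I judged the reset by the final stop and the picture.

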